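# Set the tart filler's portion slide to the largest tin

### The arm

A 7-joint arm with a two-finger parallel gripper is mounted at the origin on the work surface. World frame = base frame: x ahead of the robot, y to its left, z up, the work surface at z = 0. Lengths are in m, angles in rad, forces in N, time in s.
With the tool pointing down it reaches from about 0.4 to 0.85 m from the base axis. Payload 10.4 kg.
Tool frame: the origin (TCP) lies at the very end of the fingers, on their centre line; the grasp point (between the pads) lies 19 mm behind it; z points along the fingers, y is the direction in which the jaws open and shut (so a half turn about z gives the same grasp; the last joint's range is limited). The gripper opens to 87 mm and grips with 3 to 60 N. Pads are 19 mm wide; open, the fingers measure 117 mm over their backs; the gripper's body (75 mm by 190 mm) begins 51 mm behind the grasp point.
Start: joints at [1.239, 0.332, -0.065, 1.46, 0.022, 1.35, -0.088], TCP at [0.19, -0.595, 0.223] pointing down, gripper open.
Joint ranges: [-2.6, 2.6], [-0.5, 2.12], [-1.47, 1.34], [0.16, 2.42], [-1.27, 4.41], [0.06, 2.06], [-2.6, 2.6]. Speed limits (rad/s): [2.22, 2.22, 2.79, 2.79, 3.14, 3.14, 3.14].

### API

Orientations are given as a unit quaternion [x, y, z, w].
In Python, from bench import r gives the robot as it stands.
- The arm moves only by the tool move_arm, never from a script. Its argument "deltas" is a list of rows, each a list of 5 numbers: the gripper's target within -1 to 1 (fully open at 1, half-way at 0, shut at -1), then the shift along the tool's x, y, z as a fraction of full scale, then the turn about the tool's z as a fraction of full scale. A call has 1 to 12 rows; each row shifts and turns the commanded pose from where the row before left it, along the tool's axes as they then stand; what a row does not reach is not made up. Full scale, the value 1, is 2.5 cm for a shift and 90 degrees for a turn. A row lasts 1/12 s, in which the tool goes at most 41.7 mm and 7.16 degrees, less where a joint would pass 70% of its speed; a pose out of reach is approached as far as the arm can. A call with a number of a shift or a turn outside -1 to 1 is refused whole. A call with a gripper value outside its range is refused whole. The fingers move at their own pace and stop on an object; "squeeze" is the grip in N (left out, the last holds). Time passes only in rows, so rows that do not move let the fingers close. It gives the time, the measured TCP pose, the force and the opening at its end, in the units of the state.
- r.read_state(): the state, without advancing time (a new reading comes with each control period).
- r.camera(name): name is "side" or "top" or "wrist"; returns the picture (420x560x3 uint8, red, green, blue); there is no depth.
- r.camera_info(name): a dict with "K" (3x3 intrinsics, pixels), "k1" (the pictures are not rectified: a ray, as slopes to the right and down, at radius r is drawn at 1 + k1 r^2 times it, then the intrinsics apply), "R" (3x3) and "t" (3): a world point X has camera coordinates R X + t; the wrist camera has in their place "hand_eye" (4x4, takes a point from camera to tool coordinates, whose origin is the TCP and whose axes are the flange's). Camera axes: x right, y down, z forward; pixel columns grow to the right and rows downward; lengths in m; the calibration is good to about 2 mm. A picture is of the moment at which its call begins: read the wrist's pose just before it. camera_info takes no time and is no camera call.
- r.close_job(): hands the job in, once; it reports no verdict.
Trained networks look in the newest picture that a camera, given by its name, has taken for a name from the list of things; names that differ only in an ending like _2 or _b are one class to them, and where a whole thing is asked for, a point or a joint stands for the part that bears it (a point fixed in the world has none). Each returns a list of dicts, best first, with "confidence" (0 to 1); they miss things now and then, are a little off and sometimes report something else, mostly with a low value. They report only what shows in the picture. A call takes as long as a camera call. They do not tell look-alikes from the thing itself.
- r.boxes_of(camera, label): "position" ([x, y, z] in m, in the coordinates of the camera as it stood for that picture, good to about 4 mm: the middle of the surface that is visible of it).
- r.tip_of(camera, label): "position" ([x, y, z] in m, in the coordinates of the camera as it stood for that picture, good to about 4 mm: a listed point, or the origin of a listed thing).
The state is a dict: "time": time; "joint_positions": joint angles; "joint_vel": joint speeds; "joint_torque": joint torques, N m; "ee_pos": TCP position; "eef_rot": TCP orientation; "ft_force": force on the tool from outside, world axes, zero at the start; "torque": the same for the moment, N m; "width": finger opening in m.
Only numpy, scipy, OpenCV 4.12 (cv2) and the standard library are available. Lean on these libraries where they do the work, as an engineer would, in place of code of your own. Each camera call takes 0.05 s, during which the arm holds its last target.

### The job

The next batch on the tart filler is the largest tin size. Lift the portion slide by its knob out of its present notch on the toothed bar, carry it along, and drop it fully down into the notch that has the largest of the three sample tins beside it, upright and square across the bar. Then let go.

Things in the scene. Friction and masses are not known exactly. Their poses are not given: they have to be found in the camera images.
- bar: Fixed aluminium bar 301 long, 40 wide, four notches across its top at y = -96, -32, 32, 96; white filler 240 beyond its middle at -y, 282 tall. Origin: bar's middle on the table; y along it, x across towards the tins, z up. Teeth 50 high, notch floors 30 above table. Notch: floor 19 wide, upright walls 8, then 45-degree flanks to a 43 mouth: it centres a slide up to 12 off. Sizes in mm.
- slide_knob (a point): Loose slide (160 g) in the notch without tin. Black square knob 24 x 24 x 48 mm tall on a steel foot 64 (x, across bar) x 16 (y) x 22 high; end plates reach 12 mm below it beside the bar, 8 mm play each side. Point: on the knob's axis, 22 below its top, 26 above the foot's top; 78 above the table when seated. Raise 20 to clear the teeth, 32 for the plates too. Axes as the bar's. Grip any 2 sides.
- large_tin: Largest sample tin: filled round steel tart tin, 58 mm across, 21 mm tall, fixed beside its notch on the bar's +x side; the two others are 44 and 32 across, and which notch each stands at changes. Origin is NOT in the tin but at its notch's centre, at table level, 72 mm from the tin's centre: the knob must end straight above it. Axes as the bar's: x from notch to tin, y along the bar, z up.
Mind the look-alikes: they are no part of the job. Leave any orange look-alike of the part that bears slide_knob alone.

How it is judged:
By the outcome, as a careful person would: the job done as asked, in the order asked, and still so for the second after the job is handed in, with the robot touching nothing.
It also fails if it takes over 37 s, if anything falls off the work surface, if the arm or the gripper's body presses on something with over 40 N, if the wrist force passes 120 N, or if a joint passes its speed limit or range.

## Working session

There is one attempt and no reset: what is moved stays moved. The work goes in short steps, Python scripts to look and compute and a tool call to move; the robot and the scene stay as the last step left them, time stands still between calls to the robot, and variables do not carry over. Pictures are saved under pics/ and viewed, and the job is handed in when it is done.

Besides the shell and the picture viewer there is one more tool, called as name([rows], argument=value, ...), one row to a line, values as JSON. move_arm: Moves the arm, as the interface text tells. Shift numbers are shares of 2.5 cm and turn numbers shares of 90 degrees, none past 1 either way. Its arguments: {"type":"object","properties":{"deltas":{"type":"array","items":{"type":"array","items":{"type":"number"}}},"squeeze":{"type":"number"}},"required":["deltas"]}

```bash
mkdir -p pics; ls
python3 - <<'E'
from bench import r
import cv2,numpy as np
s=r.read_state();print({k:np.round(v,4).tolist() for k,v in s.items()})
for c in ["side","top","wrist"]:
    im=r.camera(c);cv2.imwrite(f"pics/{c}0.png",im[:,:,::-1])
    i=r.camera_info(c);print(c,{k:np.round(v,4).tolist() for k,v in i.items()})
    for l in ["bar","slide_knob","large_tin"]:
        for d in r.tip_of(c,l):
            p=np.array(d["position"])
            w=np.array(i["R"]).T@(p-np.array(i["t"])) if "R" in i else p
            print(c,l,round(d["confidence"],2),np.round(w,4),[k for k in d])
E
```

```text
pics
{'time': 0.0, 'joint_positions': [1.2394, 0.3329, -0.0647, 1.461, 0.0216, 1.3499, -0.0885], 'joint_vel': [-0.0001, 0.001, 0.0001, 0.0004, -0.0004, 0.0004, 0.0012], 'joint_torque': [-0.0005, -62.3258, 0.0243, -38.9891, -0.0615, 0.0399, 0.0001], 'ee_pos': [0.1898, -0.5951, 0.2217], 'eef_rot': [0.9881, 0.1538, -0.0001, -0.0007], 'ft_force': [0.7465, -0.4674, 0.7474], 'torque': [-0.0054, -0.0164, -0.0158], 'width': 0.0867}
side {'K': [[515.2864, 0.0, 270.219], [0.0, 515.2864, 213.5462], [0.0, 0.0, 1.0]], 'k1': -0.1099, 'R': [[-0.9981, -0.0598, 0.0168], [-0.0467, 0.5421, -0.839], [0.0411, -0.8382, -0.5439]], 't': [0.491, 0.0506, 0.969]}
side bar 0.84 [ 0.5661 -0.0496  0.0011] ['position', 'confidence']
side slide_knob 0.72 [0.4234 0.1401 0.0568] ['position', 'confidence']
side slide_knob 0.63 [0.4014 0.2649 0.063 ] ['position', 'confidence']
side slide_knob 0.57 [0.5456 0.0412 0.0796] ['position', 'confidence']
top {'K': [[418.6124, 0.0, 281.7888], [0.0, 418.6124, 207.8581], [0.0, 0.0, 1.0]], 'k1': -0.0127, 'R': [[0.0106, -0.9995, 0.0285], [-0.9886, -0.0148, -0.15], [0.1504, -0.0266, -0.9883]], 't': [0.0787, 0.5089, 0.6435]}
top bar 0.87 [ 0.5646 -0.0473 -0.0015] ['position', 'confidence']
top slide_knob 0.88 [0.3996 0.2667 0.0586] ['position', 'confidence']
top slide_knob 0.86 [0.5422 0.0428 0.0745] ['position', 'confidence']
top slide_knob 0.8 [0.4209 0.1425 0.0564] ['position', 'confidence']
wrist {'K': [[367.5826, 0.0, 270.7306], [0.0, 367.5826, 209.7669], [0.0, 0.0, 1.0]], 'k1': -0.0227, 'hand_eye': [[-0.0006, -0.9597, -0.2811, 0.0773], [1.0, -0.0004, -0.0007, 0.0017], [0.0005, -0.2811, 0.9597, -0.1612], [0.0, 0.0, 0.0, 1.0]]}
```

View pics/top0.png

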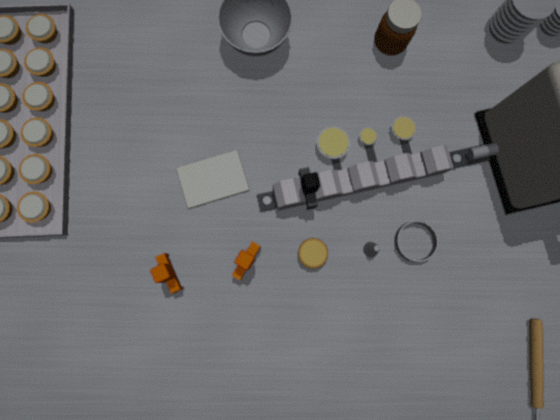

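View pics/side0.png

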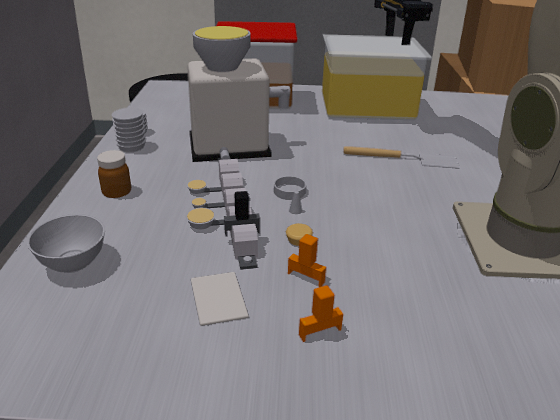

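The black knob with a steel foot is at top (311,183). The orange look-alikes are at (245,260) and (166,271). The tins beside the bar are large at (333,142), small at (368,136) and medium at (403,128). The loose round one at (312,252) is on the -x side, so it isn't a sample tin. Next I'll take a close crop and project the model onto it.

```bash
cat > h.py <<'E'
import numpy as np,cv2
def proj(i,X):
    X=np.atleast_2d(X);c=X@np.array(i["R"]).T+np.array(i["t"])
    s=c[:,:2]/c[:,2:];s=s*(1+i["k1"]*(s**2).sum(1,keepdims=True))
    K=np.array(i["K"]);return s@K[:2,:2].T+K[:2,2]
def ray(i,uv,z):
    K=np.array(i["K"]);d=(np.array(uv)-K[:2,2])/K[0,0];s=d.copy()
    for _ in range(20): s=d/(1+i["k1"]*(s@s))
    R=np.array(i["R"]);o=-R.T@np.array(i["t"]);v=R.T@np.r_[s,1]
    return o+v*(z-o[2])/v[2]
def bar(ox,oy,yaw,P):
    P=np.atleast_2d(P)/1000.;c,s=np.cos(yaw),np.sin(yaw)
    return P@np.array([[c,s,0],[-s,c,0],[0,0,1]])+[ox,oy,0]
E
python3 - <<'E'
from bench import r
from h import *
ox,oy,yaw=.5653,-.0485,np.arctan2(.0225,.0905)
print(np.degrees(yaw))
for c in ["top","side"]:
    im=cv2.imread(f"pics/{c}0.png");i=r.camera_info(c)
    x0,y0,w,h,s=(240,100,240,150,3.2) if c=="top" else (180,145,120,130,4.5)
    out=cv2.resize(im[y0:y0+h,x0:x0+w],None,fx=s,fy=s,interpolation=cv2.INTER_CUBIC)
    def dr(P,col,cl=True):
        q=((proj(i,bar(ox,oy,yaw,P))-[x0,y0]+.5)*s-.5).round().astype(int);cv2.polylines(out,[q],cl,col,1)
    E=[(-150.5,),(150.5,)]
    for y in(-96,-32,32,96):
        for k in (-1,1): dr([[-20,y+21.5*k,50],[20,y+21.5*k,50]],(0,255,0),False)
    t=np.linspace(0,6.28,30)
    dr(np.c_[72+29*np.cos(t),32+29*np.sin(t),21+0*t],(255,0,255))
    dr([[-12,84,104],[12,84,104],[12,108,104],[-12,108,104]],(0,0,255))
    dr([[-32,88,52],[32,88,52],[32,104,52],[-32,104,52]],(255,255,0))
    cv2.imwrite(f"pics/{c}0m.png",out)
E
```

```text
13.961736644497197
```

View pics/top0m.png

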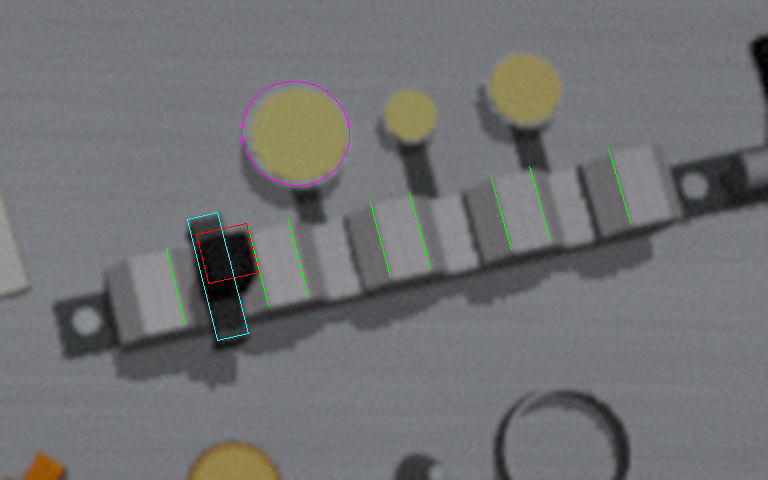

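View pics/side0m.png

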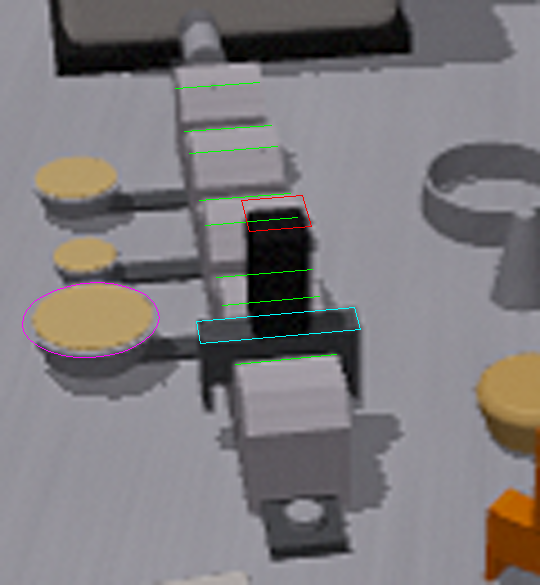

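The model fits to within a few mm. I'll refine it using the tin circles and the bar holes in both views.

Run:
```python
from bench import r
from h import *
W={}
for c,box in(("top",(310,110,110,60)),("side",(180,172,60,58))):
    im=cv2.imread(f"pics/{c}0.png");i=r.camera_info(c);x,y,w,h=box
    m=cv2.inRange(cv2.cvtColor(im,cv2.COLOR_BGR2HSV),(15,70,70),(40,255,255))[y:y+h,x:x+w]
    n,l,st,ce=cv2.connectedComponentsWithStats(m)
    for k in range(1,n):
        if st[k,4]>15: p=ce[k]+[x,y];print(c,p.round(1),st[k],ray(i,p,.021)[:2].round(4))
i=r.camera_info("top")
for p in((240+87/3.2,100+320/3.2),(240+694/3.2,100+186/3.2)): print("hole",ray(i,p,.004).round(4))
print("knobtop",ray(i,(240+230/3.2,100+254/3.2),.1).round(4))
i=r.camera_info("side");print("holeside",ray(i,(180+304/4.5,145+510/4.5),.004).round(4), ray(i,(180+276/4.5,145+217/4.5),.1).round(4))
```

```text
top [403.7 127.3] [ 83   7  22  21 349] [ 0.6548 -0.1252]
top [333.  141.8] [  9  18  29  28 624] [ 0.6261 -0.0019]
top [367.9 135.6] [ 51  19  15  14 176] [ 0.6384 -0.0623]
side [196.5 184. ] [  8   8  18   9 129] [ 0.6555 -0.1196]
side [198.4 201.1] [12 26 14  7 77] [ 0.6391 -0.0516]
side [200.1 215. ] [  7  36  27  15 306] [ 0.627  -0.0017]
hole [0.5261 0.1094 0.004 ]
hole [ 0.6063 -0.2237  0.004 ]
knobtop [0.542  0.0424 0.1   ]
holeside [0.5257 0.1029 0.004 ] [0.5418 0.0424 0.1   ]
```

move_arm([
  [1,0.4,-0.4,0,0],
  [1,0.8,-0.75,0,0],
  [1,0.9,-0.85,0,0],
  [1,0.9,-0.85,0,0],
  [1,0.9,-0.85,0,0],
  [1,0.9,-0.85,0,0],
  [1,0.9,-0.85,0,0],
  [1,0.9,-0.85,0,0],
  [1,0.9,-0.85,0,0],
  [1,0.9,-0.85,0,0],
  [1,0.9,-0.85,0,0],
  [1,0.9,-0.85,0,0],
])

```text
time: 1.6
ee_pos: [0.3601, -0.2867, 0.2228]
eef_rot: [0.988, 0.154, 0.0, 0.0]
ft_force: [1.0, -0.2, 0.9]
width: 0.0866
```

move_arm([
  [1,0.95,-0.9,0,0],
  [1,0.95,-0.9,0,0],
  [1,0.95,-0.9,0,0],
  [1,0.95,-0.9,0,0],
  [1,0.95,-0.9,0,0],
  [1,0.95,-0.9,0,0],
  [1,0.95,-0.9,0,0],
  [1,0.95,-0.9,0,0],
  [1,0.95,-0.9,0,0],
  [1,0.95,-0.9,0,0],
  [1,0.9,-0.86,0,0],
  [1,0.56,-0.5,0,0.048],
])

```text
time: 2.6
ee_pos: [0.5427, 0.0455, 0.2227]
eef_rot: [0.993, 0.118, 0.0, -0.001]
ft_force: [-0.6, 0.2, 0.7]
width: 0.087
```

move_arm([
  [1,0,0,0,0],
  [1,0,0,0,0],
  [1,0,0,0,0],
  [1,0,0,0,0],
])

```text
time: 2.93
ee_pos: [0.5417, 0.0406, 0.2226]
eef_rot: [0.993, 0.116, -0.0, 0.0]
ft_force: [0.1, -0.1, -0.3]
width: 0.0868
```

```bash
cat >> h.py <<'E'
from scipy.spatial.transform import Rotation as Ro
def wcam(r):
    s=r.read_state();T=np.eye(4);T[:3,:3]=Ro.from_quat(s["eef_rot"]).as_matrix();T[:3,3]=s["ee_pos"]
    i=dict(r.camera_info("wrist"));C=np.linalg.inv(T@np.array(i["hand_eye"]))
    i["R"]=C[:3,:3];i["t"]=C[:3,3];return s,i
E
python3 - <<'E'
from bench import r
from h import *
s,i=wcam(r);im=r.camera("wrist")[:,:,::-1].copy();cv2.imwrite("pics/w1r.png",im)
print(s["time"],s["ee_pos"],s["joint_vel"].round(3) if hasattr(s["joint_vel"],"round") else s["joint_vel"],Ro.from_quat(s["eef_rot"]).as_matrix()[:2,0])
for l in("slide_knob","bar","large_tin"):
    for d in r.tip_of("wrist",l): print(l,round(d["confidence"],2),(i["R"].T@(np.array(d["position"])-i["t"])).round(4))
ox,oy,yaw=.5565+.0074,-.0185-.0311,np.radians(13.4)
def dr(P,col,cl=True):
    cv2.polylines(im,[proj(i,bar(ox,oy,yaw,P)).round().astype(int)],cl,col,1)
for y in(-96,-32,32,96):
    for k in (-1,1): dr([[-20,y+21.5*k,50],[20,y+21.5*k,50]],(0,255,0),False)
t=np.linspace(0,6.28,30)
dr(np.c_[72+29*np.cos(t),32+29*np.sin(t),21+0*t],(255,0,255))
dr([[-12,84,104-4],[12,84,100],[12,108,100],[-12,108,100]],(0,0,255))
dr([[-32,88,52],[32,88,52],[32,104,52],[-32,104,52]],(255,255,0))
cv2.imwrite("pics/w1.png",im)
E
```

```text
2.9333 [0.54169976 0.04057068 0.2225541 ] [ 0.005 -0.004 -0.002  0.001 -0.    -0.    -0.006] [0.97309924 0.23038627]
slide_knob 0.96 [0.5417 0.0408 0.0789]
slide_knob 0.59 [0.4014 0.267  0.0599]
slide_knob 0.56 [0.4248 0.1375 0.057 ]
bar 0.66 [ 0.5635 -0.0521 -0.0059]
```

View pics/w1.png

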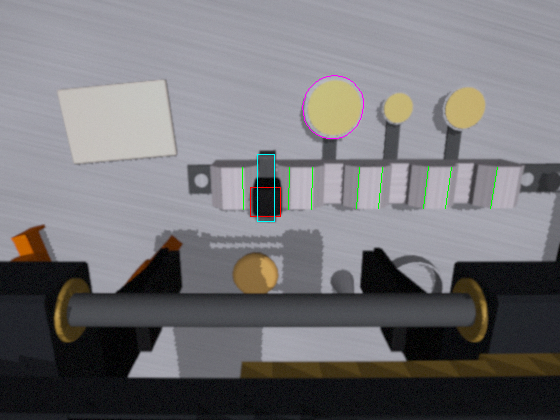

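The wrist view agrees with the model: the large tin's circle at (334,107) and the foot at (266,187) both line up. The estimates of the knob's y differ by about 3 mm, so I'll take a close crop of the knob.

Run:
```python
import cv2
for n in("w1r","w1"):
    im=cv2.imread(f"pics/{n}.png")[140:235,205:325];cv2.imwrite(f"pics/{n}c.png",cv2.convertScaleAbs(cv2.resize(im,None,fx=6,fy=6,interpolation=cv2.INTER_CUBIC),alpha=1.6,beta=20))
```

```text
(no output)
```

View pics/w1c.png

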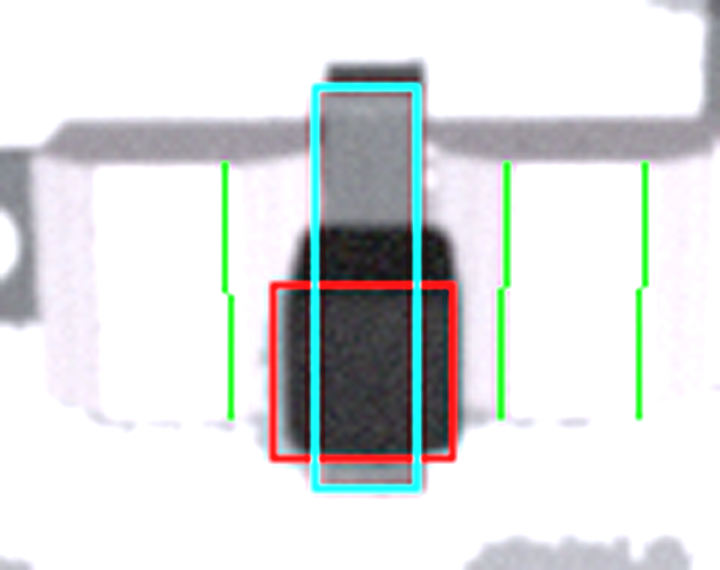

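View pics/w1rc.png

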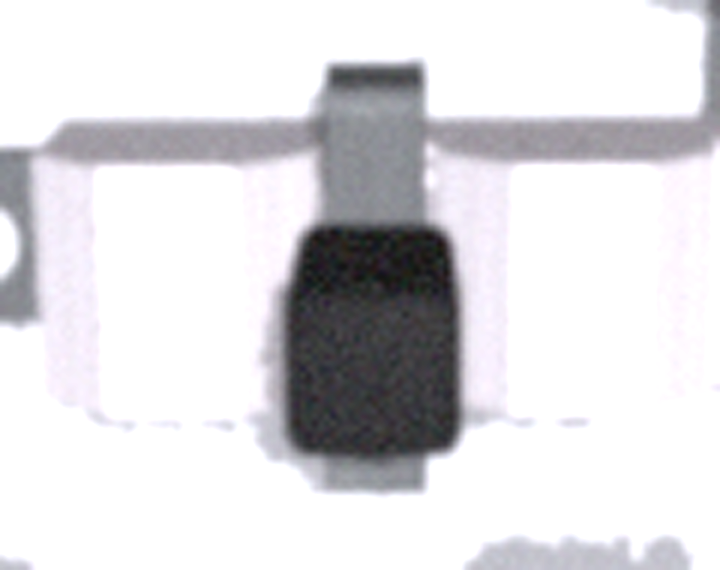

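move_arm([
  [1,0,-0.07,0.4,0],
  [1,0,0,0.8,0],
  [1,0,0,0.9,0],
  [1,0,0,0.9,0],
  [1,0,0,0.9,0],
  [1,0,0,0.8,0],
  [1,0,0,0.6,0],
  [1,0,0,0.5,0],
  [1,0,0,0.4,0],
  [1,0,0,0.3,0],
  [1,0,0,0,0],
  [1,0,0,0,0],
])

```text
time: 4.13
ee_pos: [0.5417, 0.0437, 0.0602]
eef_rot: [0.993, 0.116, 0.0, -0.0]
ft_force: [0.4, -0.3, 0.1]
width: 0.0868
```

move_arm([
  [1,0,0,0,0],
  [1,0,0,0,0],
])

```text
time: 4.3
ee_pos: [0.5421, 0.0437, 0.0609]
eef_rot: [0.993, 0.116, 0.001, 0.0]
ft_force: [0.5, -0.4, -0.8]
width: 0.0869
```

Run:
```python
from bench import r
from h import *
s,i=wcam(r);im=r.camera("wrist")[:,:,::-1];top=r.camera("top")[:,:,::-1]
sd=r.camera("side")[:,:,::-1]
cv2.imwrite("pics/w2.png",im);cv2.imwrite("pics/s2.png",cv2.resize(sd[120:300,150:330],None,fx=3.2,fy=3.2,interpolation=cv2.INTER_CUBIC))
print(s["ee_pos"],s["ft_force"])
```

```text
[0.54213629 0.04367085 0.06088751] [ 0.51101167 -0.44777805 -0.7537282 ]
```

View pics/w2.png

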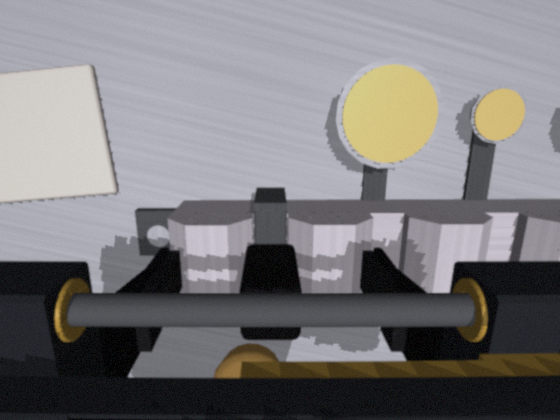

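View pics/s2.png

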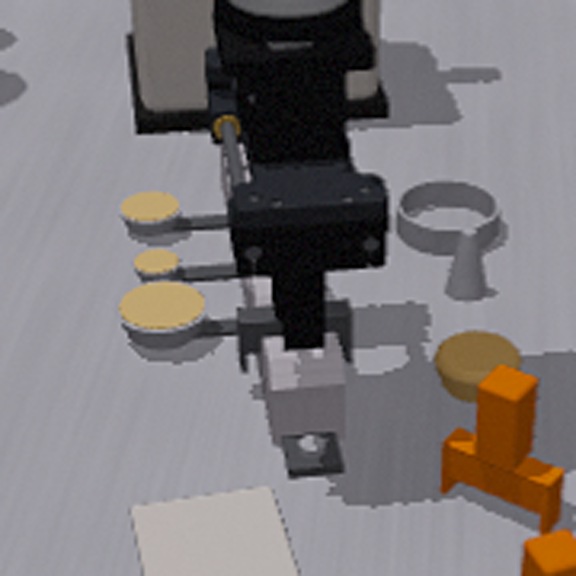

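The knob at (270,290) sits centred between the fingers, whose inner edges are at columns 180 and 362. I'll close on it.

move_arm([
  [-1,0,0,0,0],
  [-1,0,0,0,0],
  [-1,0,0,0,0],
  [-1,0,0,0,0],
  [-1,0,0,0,0],
  [-1,0,0,0,0],
  [-1,0,0,0,0],
  [-1,0,0,0,0],
], squeeze=30)

```text
time: 5.12
ee_pos: [0.5415, 0.0436, 0.06]
eef_rot: [0.993, 0.116, 0.0, 0.0]
ft_force: [0.6, 0.4, -0.2]
width: 0.0416
```

move_arm([
  [-1,0,0,0,0],
  [-1,0,0,0,0],
  [-1,0,0,0,0],
  [-1,0,0,0,0],
  [-1,0,0,0,0],
  [-1,0,0,0,0],
])

```text
time: 5.62
ee_pos: [0.5415, 0.0436, 0.06]
eef_rot: [0.993, 0.116, -0.0, 0.0]
ft_force: [-0.1, 0.2, 0.3]
width: 0.0237
```

Width is 23.7 mm, so the knob is gripped. I'll lift 45 mm.

move_arm([
  [-1,0,0,-0.1,0],
  [-1,0,0,-0.2,0],
  [-1,0,0,-0.3,0],
  [-1,0,0,-0.3,0],
  [-1,0,0,-0.3,0],
  [-1,0,0,-0.3,0],
  [-1,0,0,-0.2,0],
  [-1,0,0,-0.1,0],
  [-1,0,0,0,0],
  [-1,0,0,0,0],
  [-1,0,0,0,0],
])

```text
time: 6.53
ee_pos: [0.5412, 0.0435, 0.1047]
eef_rot: [0.993, 0.116, -0.0, 0.0]
ft_force: [-0.3, -0.2, -2.4]
width: 0.0233
```

Run:
```python
from bench import r
from h import *
s,i=wcam(r);im=r.camera("wrist")[:,:,::-1];cv2.imwrite("pics/w3.png",im)
sd=r.camera("side")[:,:,::-1]
cv2.imwrite("pics/s3.png",cv2.resize(sd[120:300,150:330],None,fx=3.2,fy=3.2,interpolation=cv2.INTER_CUBIC))
p=s["ee_pos"];R=Ro.from_quat(s["eef_rot"]).as_matrix();print(p,s["width"],s["ft_force"])
for T in([.5565,-.0185],[.5420+.0148,.0424-.0623]):
    print(T,R.T@(np.r_[T,p[2]]-p)*1000)
```

```text
[0.54123993 0.04350209 0.10466356] 0.023299926755084525 [-0.28309326 -0.15333602 -2.35927755]
[0.5565, -0.0185] [ 5.09146356e-01  6.38503664e+01 -2.18639522e-04]
[0.5568000000000001, -0.0199] [ 4.77280169e-01  6.52817939e+01 -1.96078613e-04]
```

View pics/s3.png

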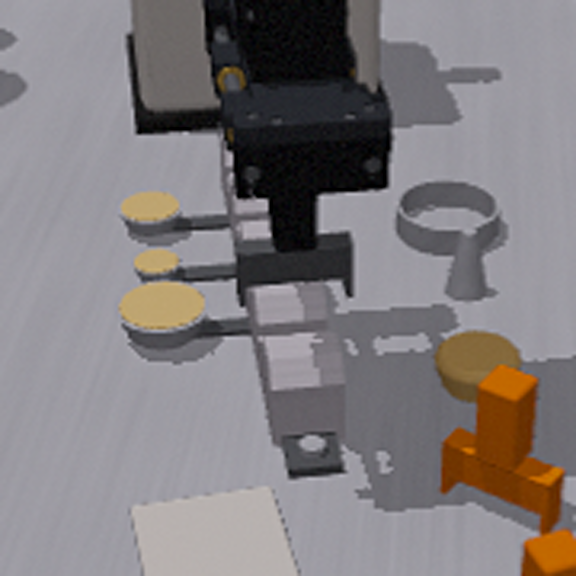

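View pics/w3.png

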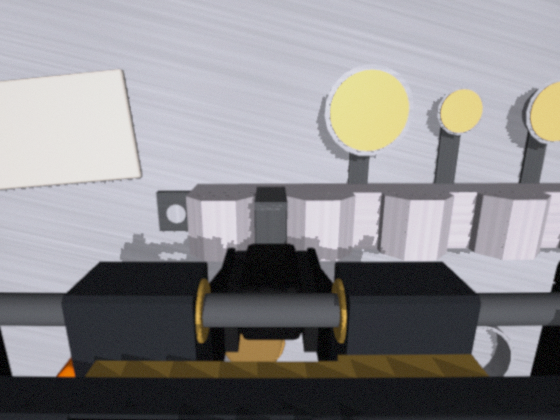

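The slide is lifted clear and hangs level, with its weight showing on the wrist. I'll carry it 64 mm along the bar.

move_arm([
  [-1,0.02,0.2,0,0],
  [-1,0,0.3,0,0],
  [-1,0,0.4,0,0],
  [-1,0,0.5,0,0],
  [-1,0,0.5,0,0],
  [-1,0,0.36,0,0],
  [-1,0,0.2,0,0],
  [-1,0,0.1,0,0],
  [-1,0,0,0,0],
  [-1,0,0,0,0],
  [-1,0,0,0,0],
])

```text
time: 7.55
ee_pos: [0.5567, -0.0178, 0.1051]
eef_rot: [0.993, 0.117, 0.0, -0.0]
ft_force: [0.5, 0.0, -1.3]
width: 0.0234
```

Run:
```python
from bench import r
from h import *
s,i=wcam(r);im=r.camera("wrist")[:,:,::-1];cv2.imwrite("pics/w4.png",im)
p=s["ee_pos"];R=Ro.from_quat(s["eef_rot"]).as_matrix();print(p,s["width"],s["ft_force"])
for T in([.5565,-.0185],[.5420+.0148,.0424-.0623]):
    print(T,R.T@(np.r_[T,p[2]]-p)*1000)
```

```text
[ 0.55669525 -0.01778701  0.10507092] 0.023408234342631076 [ 0.46930883  0.01770331 -1.29678727]
[0.5565, -0.0185] [-3.55499217e-01  6.48145660e-01 -1.57777229e-04]
[0.5568000000000001, -0.0199] [-3.88854699e-01  2.07953915e+00 -4.74565413e-04]
```

View pics/w4.png

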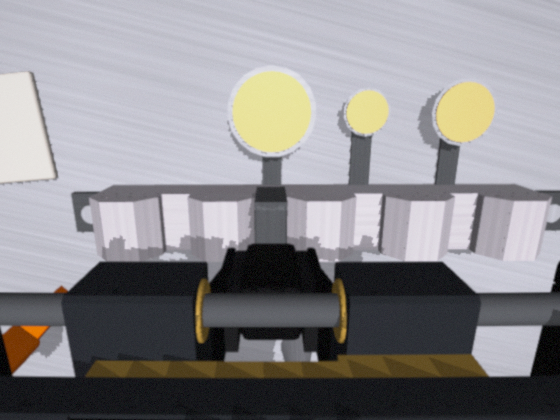

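The slide at (271,210) is directly in line with the large tin at (271,112) and its strip. I'll lower it.

move_arm([
  [-1,0,0.02,0.1,0],
  [-1,0,0,0.2,0],
  [-1,0,0,0.25,0],
  [-1,0,0,0.25,0],
  [-1,0,0,0.25,0],
  [-1,0,0,0.2,0],
  [-1,0,0,0.2,0],
  [-1,0,0,0.15,0],
  [-1,0,0,0.1,0],
  [-1,0,0,0.06,0],
  [-1,0,0,0,0],
  [-1,0,0,0,0],
])

```text
time: 8.6
ee_pos: [0.5571, -0.019, 0.0612]
eef_rot: [0.993, 0.116, 0.0, 0.0]
ft_force: [-0.3, 0.5, -2.0]
width: 0.0236
```

move_arm([
  [-1,0,0,0.04,0],
  [-1,0,0,0.02,0],
  [-1,0,0,0.02,0],
  [-1,0,0,0,0],
  [-1,0,0,0,0],
  [-1,0,0,0,0],
])

```text
time: 9.1
ee_pos: [0.5572, -0.019, 0.06]
eef_rot: [0.993, 0.116, 0.0, 0.0]
ft_force: [-2.9, 0.1, 8.2]
width: 0.0245
```

Run:
```python
from bench import r
from h import *
s=r.read_state();print(s["ee_pos"],s["ft_force"])
sd=r.camera("side")[:,:,::-1];cv2.imwrite("pics/s5.png",cv2.resize(sd[120:300,150:330],None,fx=3.2,fy=3.2,interpolation=cv2.INTER_CUBIC))
```

```text
[ 0.55722672 -0.019031    0.06000143] [-2.91574572  0.0690039   8.16602787]
```

View pics/s5.png

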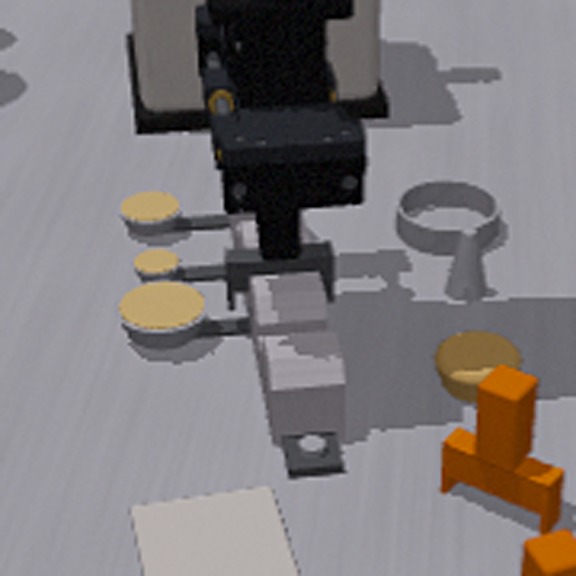

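The wrist is back at the seated height (TCP z 0.060), with 8 N of contact from the floor. I'll release.

move_arm([
  [-0.3,0,0,0,0],
  [0,0,0,0,0],
  [0.5,0,0,0,0],
  [1,0,0,0,0],
  [1,0,0,0,0],
  [1,0,0,0,0],
  [1,0,0,0,0],
  [1,0,0,0,0],
  [1,0,0,0,0],
  [1,0,0,0,0],
  [1,0,0,0,0],
  [1,0,0,0,0],
])

```text
time: 10.15
ee_pos: [0.5569, -0.0191, 0.0591]
eef_rot: [0.993, 0.116, 0.0, 0.0]
ft_force: [-0.3, -0.5, 0.3]
width: 0.0859
```

move_arm([
  [1,0,0,-0.2,0],
  [1,0,0,-0.5,0],
  [1,0,0,-0.8,0],
  [1,0,0,-0.9,0],
  [1,0,0,-0.9,0],
  [1,0,0,-0.9,0],
  [1,0,0,-0.9,0],
  [1,0,0,-0.8,0],
  [1,0,0,-0.5,0],
  [1,0,0,-0.2,0],
  [1,0,0,0,0],
  [1,0,0,0,0],
])

```text
time: 11.15
ee_pos: [0.5566, -0.0191, 0.2234]
eef_rot: [0.993, 0.116, -0.0, -0.0]
ft_force: [-0.6, 0.5, -0.5]
width: 0.0872
```

Run:
```python
from bench import r
from h import *
s,i=wcam(r);im=r.camera("wrist")[:,:,::-1].copy();print(s["time"],s["ee_pos"])
for d in r.tip_of("wrist","slide_knob"): print(round(d["confidence"],2),(i["R"].T@(np.array(d["position"])-i["t"])).round(4))
ox,oy,yaw=.5565+.0074,-.0185-.0311,np.radians(13.4)
raw=im.copy()
def dr(P,col): cv2.polylines(im,[proj(i,bar(ox,oy,yaw,P)).round().astype(int)],True,col,1)
dr([[-12,20,100],[12,20,100],[12,44,100],[-12,44,100]],(0,0,255))
dr([[-32,24,52],[32,24,52],[32,40,52],[-32,40,52]],(255,255,0))
f=lambda a:cv2.convertScaleAbs(cv2.resize(a[60:240,180:360],None,fx=3,fy=3,interpolation=cv2.INTER_CUBIC)[:, :399],alpha=1.4)
cv2.imwrite("pics/w6.png",np.hstack([f(raw),f(im)]))
sd=r.camera("side")[:,:,::-1];cv2.imwrite("pics/s6.png",cv2.resize(sd[120:300,150:330],None,fx=3.2,fy=3.2,interpolation=cv2.INTER_CUBIC))
```

```text
11.15 [ 0.5565773  -0.01906182  0.22338412]
0.9 [ 0.5556 -0.0207  0.0788]
0.86 [0.4251 0.1367 0.0599]
```

View pics/w6.png

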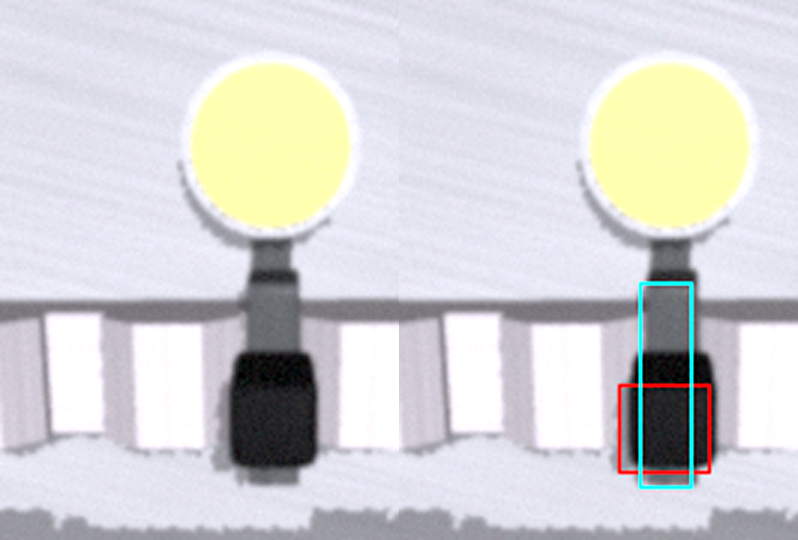

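View pics/s6.png

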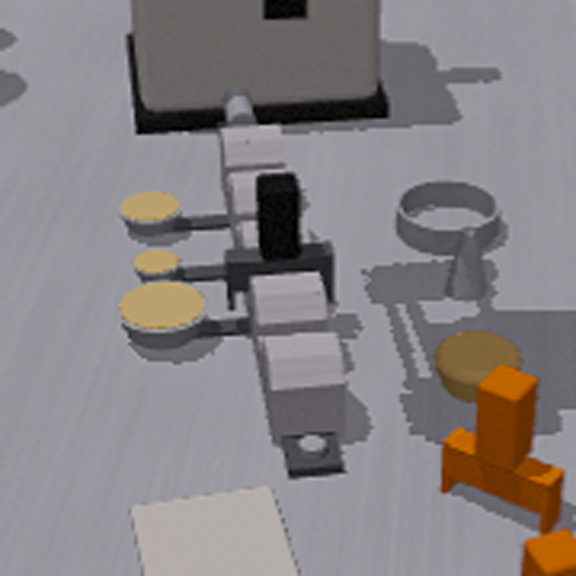

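The slide is seated, upright and square beside the large tin. The knob is at (272,410) in the crop, in line with the tin at (271,145). The network gives the point's height as 78.8 mm, against 78 mm when seated.

```bash
python3 -c "
from bench import r
print(r.close_job())"
```

```text
the job is handed in; nothing more can be done
None
```

I moved the portion slide from its old notch (y = +96) to the notch beside the largest tin (y = +32), let go and handed the job in at about 11.3 s.

**How it went:** I gripped the black knob along the bar, lifted the slide 45 mm, carried it 64 mm, lowered it until it touched the notch floor, then opened the fingers and backed off 16 cm. I did not touch the orange look-alikes.

**Last checks:**
- **Seating:** the lowered wrist came back to the height at which it had gripped the seated slide (TCP z = 60 mm). The network put the knob point at 78.8 mm, against 78 mm when seated.
- **Position:** after release, the wrist and side pictures show the slide upright, square across the bar and in line with the large tin's strip.
- **Forces:** the highest wrist force I saw at the end of a move was about 9 N.

**Disagreement:** my drawn model and the network's knob position differed by up to about 2 mm along the bar. That is well within the 12 mm the notch corrects for.

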